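# Press a workpiece carrier down and slide it under the drag springs of its docking station

## Robot

A 6-joint arm with a two-finger parallel gripper is mounted at the origin on a cart in front of the work surface, level with it; the furniture and walls round the work are solid. World frame = base frame: x ahead of the robot, y to its left, z up, the work surface at z = 0. Lengths are in m, angles in rad, forces in N, time in s.
With the tool pointing down it reaches from about 0.325 to 0.775 m from the base axis. Payload 9.3 kg.
Tool frame: the origin (TCP) lies at the very end of the fingers, on their centre line; the grasp point (between the pads) lies 19 mm behind it; z points along the fingers, x is the direction in which the jaws open and shut, and the axes are right-handed (so a half turn about z gives the same grasp; the last joint's range is limited). The gripper opens to 85 mm and grips with 20 to 120 N. Pads are 22 mm wide; open, the fingers measure 114 mm over their backs; the gripper's body (76 mm by 85 mm) begins 54 mm behind the grasp point. The pads swing forward as they close: fully open they stand 13 mm farther back than shut.
Start: joints at [-1.339, 0.259, 0.021, 1.334, 0, 1.418], TCP at [0.206, -0.51, 0.231] pointing down, gripper open.
Joint ranges: [-3.04, 3.04], [-0.91, 1.82], [-1.04, 1.36], [-1.92, 1.95], [-1.52, 1.45], [-3.14, 3.14]. Speed limits (rad/s): [2.22, 2.22, 2.79, 3.14, 3.14, 3.14].

## Interface

Orientations are given as a unit quaternion [w, x, y, z].
In Python, from plant import manip, vision gives the robot as it stands.
- The arm moves only by the tool arm_command, never from a script. Its arguments are lists of equal length, an entry for each row: "dp": the shift along the tool's x, y, z in m, a list of three; "rot": the turn, a rotation vector about the tool's x, y, z in rad, a list of three; "gripper": the opening, from -1 (shut) to 1 (fully open). A call has 1 to 12 rows; each row is the pose to reach, as a shift and turn from the pose measured when the call began, along the tool's axes at that moment; what a row does not reach only later rows make up. A row lasts 1/12 s, in which the tool goes at most 41.7 mm and 7.16 degrees, less where a joint would pass 70% of its speed; a pose out of reach is approached as far as the arm can. A call with a gripper value outside its range is refused whole. The fingers move at their own pace and stop on an object; "squeeze" is the grip in N (left out, the last holds). Time passes only in rows, so rows that repeat a pose let the fingers close. It gives the time, the measured TCP pose, the force and the opening at its end, in the units of the state.
- manip.state(): the state, without advancing time (a new reading comes with each control period).
- vision.snapshot(name): name is "scene" or "top" or "wrist"; returns the picture (480x640x3 uint8, red, green, blue); there is no depth.
- vision.camera_model(name): a dict with "fx", "fy", "cx", "cy" (pixels), "eye" and "attitude" of the camera in the world; the wrist camera has in their place "T_tool_cam" (4x4, takes a point from camera to tool coordinates, whose origin is the TCP and whose axes are the tool frame's). Camera axes: x right, y up, looking along -z (the intrinsics and any distortion apply to the point x, -y, -z); pixel columns grow to the right and rows downward; lengths in m; the calibration is good to about 2 mm. A picture is of the moment at which its call begins: read the wrist's pose just before it. camera_model takes no time and is no camera call.
- manip.close_job(): hands the job in, once; it reports no verdict.
The state is a dict: "time": time; "q": joint angles; "qd": joint speeds; "joint_torque": joint torques, N m; "position": TCP position; "tcp_rot": TCP orientation; "force": force on the tool from outside, world axes, zero at the start; "torque": the same for the moment, N m; "grip_width": finger opening in m.
Only numpy, scipy, OpenCV 4.12 (cv2) and the standard library are available. Lean on these libraries where they do the work, as an engineer would, in place of code of your own. Each camera call takes 0.05 s, during which the arm holds its last target. There are 200 camera calls.

## Task

The grey workpiece carrier rides high on the sprung loading pad of the docking station. With the fingertips on its free grooved end, press it down hard until it lies on the ledges and, still pressing, slide it under the two leaf springs, all the way home against the end stop, so that the loading pad springs up again behind it. Only press and push, never lift the carrier; keep the steel ring in its nest, and leave everything else on the bench where it is; finish with the hand clear.

Things in the scene. Friction and masses are not known exactly. Their poses are not given: they have to be found in the camera images.
- dock: Docking station screwed to the bench: aluminium channel 236 x 112 mm, side guides 30 mm high. Origin on the bench, on the channel's centre line, below the front end of the loading pad; +x is the loading direction (pad, then springs, then stop), y across, z up. Two steel ledges, 16 mm above the bench, carry the carrier along its sides all the way to the stop face at x = 0.106.
- throat (a point): Mid-point between the two fixed dark clamp blocks (dock x = 0.008 to 0.026, tops 42 mm above the bench) that hold the leaf springs. Their undersides, 31.5 mm above the bench, overhang the carrier's edges: it passes only when it lies on the ledges; raised, it strikes them. Open from above over y = -27 to 27 mm between blocks and leaves, so fingertips on the carrier's middle pass through.
- carrier: Loose grey plate 100 (x) x 76 (y) x 14 mm, about 0.3 kg, in the channel with 1 mm side play; slides easily. Origin: centre of its underside; +x towards the stop. Underside 23 mm above the bench at the start, riding on the pad, nose just short of the clamp blocks; 16 mm when on the ledges. Home: origin at dock x = 0.056. Rear half: grooved pressing deck. Front half: ring in its nest.
- press_deck (a point): Middle of the carrier's flat grooved deck (42 x 76 mm), on its top surface, axes as the carrier. 37 mm above the bench at the start, 30 mm with the carrier on the ledges. 21 mm further along +x stands the rear face of a cross rib, 6 mm high and 42 mm wide, in the middle of the carrier: fingertips standing on the deck can push forward against it. At home this point is at dock x = 0.027.
- pad (a joint): Downward travel (m) of the sprung loading pad, an 88 x 44 mm plate between the ledges, dock x = -0.088 to 0. 0 = up, as under the raised carrier; 0.007 = level with the ledges, the carrier lying on them. Spring force 8 N up, 13 N level. Once the carrier's rear end has passed its front end, it springs up to 0 behind the carrier.
- leaf_l (a joint): Upward bend (rad) of the left (dock +y) leaf drag spring, a strip that trails from its clamp block towards the stop, tip at dock x = 0.08: 0 = empty, about 0.11 with the carrier right under it. It then bears on the carrier's edge with about 3 N.
- leaf_r (a joint): The same for the right (dock -y) leaf drag spring.
- stop_face (a point): Middle of the end stop's face, 23 mm above the bench, where the carrier's nose comes home. Axes as the dock. The stop's top is 34 mm above the bench; a barrel sensor lies behind it.
- nest (a point): Centre of the ring's nest on top of the carrier's plate, between four pins 8 mm high; moves with the carrier.
- ring: The steel ring, 45 mm across, 18 mm high, standing in the carrier's nest. Origin at the centre of its underside.
- ring_b: Bystander: a second, equal steel ring on the bench, beside the dock on its -y side.
- ring_c: Bystander: a third steel ring next to it.
- hexkey: Bystander: an L-shaped black hex key, 36 x 112 x 7 mm, lying across the entry end of the dock.
- flange_a: Bystander: a turned aluminium flange 64 mm across, 27 mm high, on the right.
- feeler: Bystander: a small flat grey tin 85 x 30 x 14 mm, on the right.

How it is judged:
On the way, in this order (a step that is already met when the one before it is completed fails the run):
1. the carrier is pressed down onto the ledges in the loading bay (pad at least 5 mm down) (value of joint pad above 0.005 m and x of carrier in the frame of dock below -0.02 m), for 0.1 s.
2. still pressed down, its nose slides under both leaf springs (value of joint pad above 0.004 m and value of joint each of leaf_l, leaf_r above 0.03 rad and x of carrier in the frame of dock below 0.045 m), for 0.05 s.
At the end, for the whole second after the job is handed in: The carrier lies flat on the ledges (underside within 2 mm of them), nose within 3.5 mm of the end stop, both leaf springs bent up by it (at least 0.07 rad), at rest; the loading pad is up again behind it (within 1.5 mm); the ring stands in its nest (within 4 mm of its centre) (x of carrier in the frame of dock above 0.0525 m and z of carrier in the frame of dock below 0.018 m and angle between carrier's own z axis and vertical below 0.04 rad and value of joint each of leaf_l, leaf_r above 0.07 rad and value of joint pad below 0.0015 m and linear speed of carrier below 0.01 m/s and horizontal distance between ring and nest below 0.004 m and z of ring in the frame of carrier below 0.018 m and angle between ring's own z axis and vertical below 0.1 rad); the robot touches nothing.
It fails at once if the carrier is lifted more than 6 mm above its riding height, or tipped (z of carrier in the frame of dock above 0.029 m or angle between carrier's own z axis and vertical above 0.2 rad).
It fails at once if the ring leaves its nest (horizontal distance between ring and nest above 0.01 m or z of ring in the frame of carrier above 0.024 m).
It fails at once if a bystander is moved by more than 15 mm (distance of any of ring_b, ring_c, hexkey, flange_a, feeler from where it was at the start of the episode above 0.015 m).
It also fails if it takes over 48 s, if anything falls off the work surface, if the arm or the gripper's body presses on something with over 40 N, if the wrist force passes 120 N, or if a joint passes its speed limit or range.

## Working session

There is one attempt and no reset: what is moved stays moved. The work goes in short steps, Python scripts to look and compute and a tool call to move; the robot and the scene stay as the last step left them, time stands still between calls to the robot, and variables do not carry over. Pictures are saved under pics/ and viewed, about 8 in all and at most 12, crops included, and the job is handed in when it is done.

Besides the shell and the picture viewer there is one more tool, called after ">>>" as name(argument=value, ...) on one line, values as JSON. arm_command: Moves the arm, as the interface text tells. Its arguments: {"type":"object","properties":{"dp":{"type":"array","items":{"type":"array","items":{"type":"number"}}},"rot":{"type":"array","items":{"type":"array","items":{"type":"number"}}},"gripper":{"type":"array","items":{"type":"number"}},"squeeze":{"type":"number"}},"required":["dp","rot","gripper"]}

```bash
mkdir -p pics; ls; python3 - <<'E'
from plant import manip, vision
import cv2
print(manip.state())
for n in("scene","top"):
    print(n,vision.camera_model(n)); cv2.imwrite(f"pics/{n}0.png",vision.snapshot(n)[:,:,::-1])
print(vision.camera_model("wrist"))
E
```

```text
pics
{'time': 0.0, 'q': array([-1.33858350e+00,  2.59207138e-01,  2.07672861e-02,  1.33370750e+00,
        2.40388170e-05,  1.41815792e+00]), 'qd': array([-0.00040575, -0.00104605, -0.00018414, -0.00167212,  0.00012779,
       -0.00055143]), 'joint_torque': array([-1.88609192e-04, -5.55641878e+01,  3.44530106e+01,  1.38618125e-02,
       -2.95782629e-04, -3.16418145e-06]), 'position': array([ 0.20639963, -0.50950294,  0.23066023]), 'tcp_rot': array([-4.67112717e-04,  8.29283010e-01, -5.58828447e-01, -4.88127665e-04]), 'force': array([-0.6239324 , -0.4954198 ,  1.34392801]), 'torque': array([-0.01639392, -0.01496594,  0.01674951]), 'grip_width': 0.08534235639246837}
scene {'fx': 488.04328288604586, 'fy': 488.04328288604586, 'cx': 330.35748949406724, 'cy': 247.7160564654746, 'eye': array([0.08375078, 0.62393738, 0.83111448]), 'attitude': array([-0.3329699 , -0.13397693,  0.33420967,  0.87148444])}
top {'fx': 610.4012704733558, 'fy': 610.4012704733558, 'cx': 324.81530956028337, 'cy': 235.52520343356, 'eye': array([0.42657103, 0.10161151, 1.17508708]), 'attitude': array([ 0.70771935,  0.03845137, -0.03509412, -0.70457308])}
{'fx': 428.0245725392217, 'fy': 428.0245725392217, 'cx': 319.79020799030945, 'cy': 240.04837711201282, 'T_tool_cam': array([[ 9.99999360e-01,  8.26449480e-04,  7.72420396e-04,
         6.66225215e-04],
       [ 1.00559679e-03, -9.62187401e-01, -2.72386478e-01,
        -6.89898740e-02],
       [ 5.18099510e-04,  2.72387081e-01, -9.62187617e-01,
        -1.43207203e-01],
       [ 0.00000000e+00,  0.00000000e+00,  0.00000000e+00,
         1.00000000e+00]])}
```

View pics/top0.png

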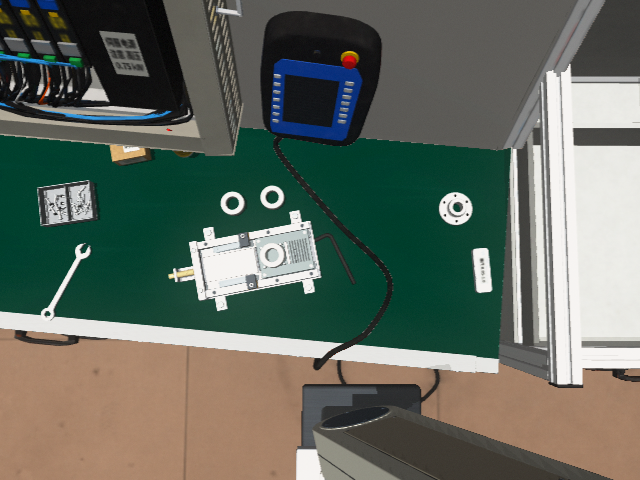

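View pics/scene0.png

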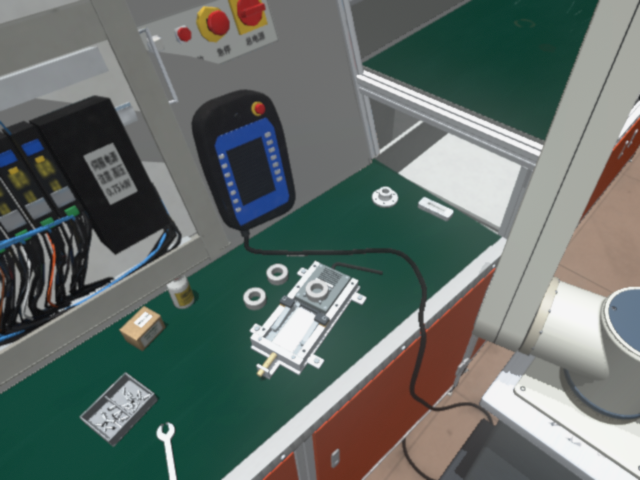

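The top view shows the dock with its stop at the left (≈195,265), the entry at the right (≈320,250), clamp blocks at about (244,239) and (251,282), and the ring at (273,255). Rings b and c are at (273,196) and (232,203), and the hex key is at (340,255). The scene view agrees with this. Next I'll convert these pixels to world positions.

```bash
cat > h.py <<'E'
import numpy as np, cv2
from scipy.spatial.transform import Rotation as R
from plant import manip, vision
def rot(q): return R.from_quat([q[1],q[2],q[3],q[0]]).as_matrix()
def cast(n,uv,z,st=None):
    m=vision.camera_model(n)
    if n=="wrist":
        T=m["T_tool_cam"]; Rt=rot(st["tcp_rot"]); A=Rt@T[:3,:3]; e=np.array(st["position"])+Rt@T[:3,3]
    else: A=rot(m["attitude"]); e=m["eye"]
    uv=np.atleast_2d(uv).astype(float)
    d=np.c_[(uv[:,0]-m["cx"])/m["fx"],-(uv[:,1]-m["cy"])/m["fy"],-np.ones(len(uv))]@A.T
    return e+d*((z-e[2])/d[:,2])[:,None]
E
python3 - <<'E'
from h import *
im=cv2.imread("pics/top0.png")
for nm,p,z in [("blocks",[(244,239),(251,282)],.042),("ring",[(273,255)],.055),("b,c",[(273,196),(232,203)],.018),("hex",[(353,282),(318,240)],.004),("flange",[(456,208)],.027)]:
    print(nm,cast("top",p,z).round(4).tolist())
print(cast("scene",[(318,290)],.055).round(4))
c=im[190:330,150:390]; cv2.imwrite("pics/topc.png",cv2.resize(c,None,fx=3.3,fy=3.3,interpolation=cv2.INTER_CUBIC))
E
```

```text
blocks [[0.5377, 0.2581, 0.042], [0.4577, 0.2436, 0.042]]
ring [[0.5071, 0.2024, 0.055]]
b,c [[0.6233, 0.2072, 0.018], [0.6094, 0.2857, 0.018]]
hex [[0.4597, 0.0531, 0.004], [0.5401, 0.1206, 0.004]]
flange [[0.6, -0.1414, 0.027]]
[[0.5039 0.2078 0.055 ]]
```

View pics/topc.png

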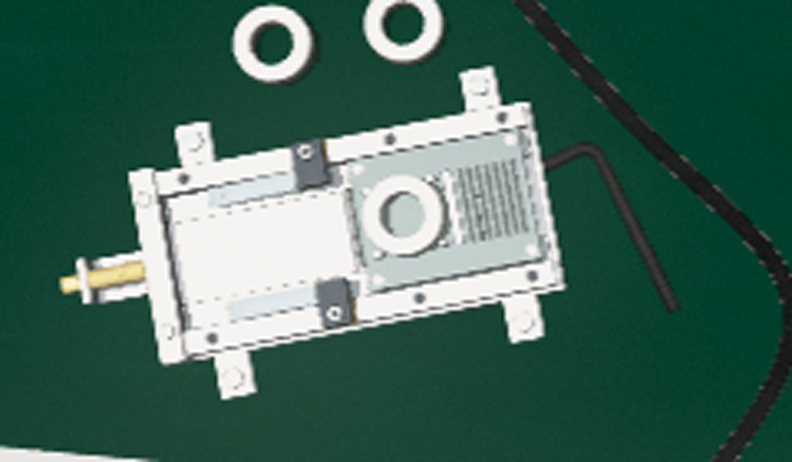

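The enlarged crop shows the ring at (403,215), the rib near (450,208), the grooved deck centred at about (497,206), and the guide's upper edge running from (130,172) to (528,103).

```bash
python3 - <<'E'
from h import *
f=lambda p:np.array(p)/3.3+[150,190]
e=cast("top",f([(130,172),(528,103),(180,362),(564,288)]),.03); print(e.round(4).tolist())
for a,b in((0,1),(2,3)):
    d=e[a]-e[b]; print(np.degrees(np.arctan2(d[1],d[0])), np.linalg.norm(d))
print("deck",cast("top",f([(497,206)]),.037).round(4),"ring",cast("top",f([(403,216)]),.055).round(4))
th=np.radians(100); st=manip.state()
Rt=np.array([[np.sin(th),-np.cos(th),0],[-np.cos(th),-np.sin(th),0],[0,0,-1]]).T
x=np.array([np.sin(th),-np.cos(th),0]); z=np.array([0,0,-1.]); Rt=np.c_[x,np.cross(z,x),z]
R0=rot(st["tcp_rot"]); print("rotvec",R.from_matrix(R0.T@Rt).as_rotvec())
for p in ([.509,.155,.20],): print("dp",R0.T@(np.array(p)-st["position"]))
E
```

```text
[[0.5326, 0.3627, 0.03], [0.5732, 0.1355, 0.03], [0.4247, 0.3314, 0.03], [0.4675, 0.1143, 0.03]]
100.15137145497839 0.23080909379461384
101.150417947579 0.22125009722747657
deck [[0.5135 0.1524 0.037 ]] ring [[0.5063 0.204  0.055 ]]
rotvec [-1.00381379e-03  9.31563792e-04 -1.36052647e+00]
dp [-0.50228973 -0.52992593  0.03143484]
```

>>> arm_command(dp=[[-0.04,-0.042,0],[-0.08,-0.084,0],[-0.12,-0.126,0],[-0.16,-0.168,0],[-0.2,-0.21,0],[-0.24,-0.252,0],[-0.27,-0.285,0],[-0.3,-0.317,0],[-0.33,-0.349,0],[-0.36,-0.381,0],[-0.39,-0.413,0],[-0.42,-0.445,0]], rot=[[0,0,-0.11],[0,0,-0.22],[0,0,-0.33],[0,0,-0.44],[0,0,-0.55],[0,0,-0.66],[0,0,-0.77],[0,0,-0.88],[0,0,-0.99],[0,0,-1.1],[0,0,-1.21],[0,0,-1.32]], gripper=[-1,-1,-1,-1,-1,-1,-1,-1,-1,-1,-1,-1])

```text
time: 1.1
position: [0.4144, -0.0529, 0.2313]
tcp_rot: [-0.001, 0.998, 0.07, 0.0]
force: [1.6, -1.2, -0.4]
grip_width: 0.0001
```

```bash
cat >> h.py <<'E'
def goto(p,deg):
    st=manip.state(); th=np.radians(deg); x=np.array([np.sin(th),-np.cos(th),0]); z=np.array([0,0,-1.])
    Rt=np.c_[x,np.cross(z,x),z]; R0=rot(st["tcp_rot"])
    print("t",st["time"],"pos",st["position"].round(4),"F",st["force"].round(1),"w",st["grip_width"])
    print("dp",(R0.T@(np.array(p)-st["position"])).round(4),"rot",R.from_matrix(R0.T@Rt).as_rotvec().round(4))
E
python3 -c "
from h import *
goto([.511,.165,.18],100.5)"
```

```text
t 1.1 pos [ 0.4144 -0.0529  0.2313] F [ 1.6 -1.2 -0.4] w 0.00010891005146931445
dp [ 0.126  -0.2023  0.0515] rot [-0.001  -0.0001 -0.044 ]
```

>>> arm_command(dp=[[0.02,-0.033,0.008],[0.04,-0.066,0.016],[0.06,-0.099,0.025],[0.08,-0.132,0.033],[0.1,-0.165,0.04],[0.115,-0.19,0.046],[0.126,-0.202,0.05],[0.126,-0.202,0.05],[0.126,-0.202,0.05]], rot=[[0,0,-0.01],[0,0,-0.02],[0,0,-0.03],[0,0,-0.04],[0,0,-0.044],[0,0,-0.044],[0,0,-0.044],[0,0,-0.044],[0,0,-0.044]], gripper=[-1,-1,-1,-1,-1,-1,-1,-1,-1])

```text
time: 1.85
position: [0.5109, 0.1649, 0.1808]
tcp_rot: [-0.0, 0.996, 0.092, -0.001]
force: [0.2, -1.4, 0.2]
grip_width: -0.0002
```

```bash
python3 - <<'E'
from h import *
st=manip.state(); im=vision.snapshot("wrist")[:,:,::-1]; cv2.imwrite("pics/w1.png",im)
import pickle; pickle.dump(st,open("st1.pkl","wb"))
goto([.511,.165,.18],100.5)
E
```

```text
t 1.9 pos [0.5108 0.1642 0.1812] F [-0.2  0.4 -0.5] w -0.00015752117994169448
dp [ 0.0003 -0.0007  0.0012] rot [-0.0007  0.001   0.0003]
```

View pics/w1.png

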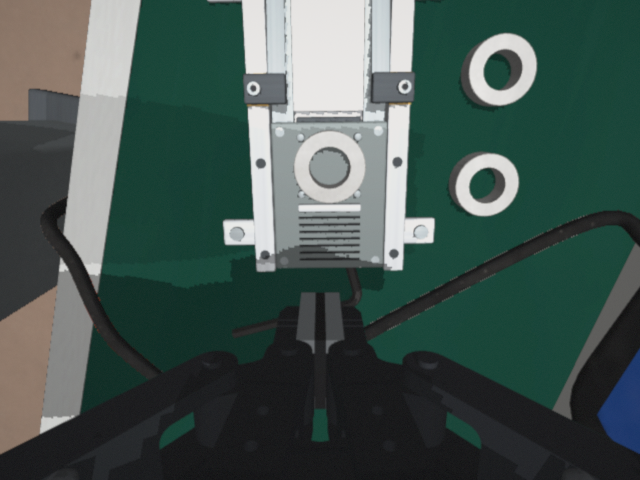

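The wrist view has the carrier's rear edge at row ≈268, its nose at row ≈122, sides at columns ≈272 and 387, the rib at (330,208) and the clamp blocks at (265,88) and (393,86). The closed fingertips are at (320,300).

```bash
python3 - <<'E'
from h import *
import pickle; st=pickle.load(open("st1.pkl","rb"))
c=lambda p,z:cast("wrist",p,z,st)
co=c([(272,123),(385,122),(272,268),(387,267)],.037); print("corners",co.round(4).tolist())
print("wid,len",np.linalg.norm(co[0]-co[1]),np.linalg.norm(co[2]-co[3]),np.linalg.norm((co[0]+co[1]-co[2]-co[3])/2))
d=(co[0]+co[1]-co[2]-co[3])/2; print("ang",np.degrees(np.arctan2(d[1],d[0])))
rib=c([(298,211),(361,211)],.043); print("rib",rib.round(4).tolist(),rib.mean(0),np.linalg.norm(rib[0]-rib[1]))
b=c([(265,88),(393,86)],.042);b2=b[1]-b[0];print("blocks",b.round(4).tolist(),np.degrees(np.arctan2(b2[1],b2[0]))+90)
s=c([(243,0),(257,270),(413,0),(403,270)],.03)
for i in(0,2):
    v=s[i]-s[i+1];print("guide",np.degrees(np.arctan2(v[1],v[0])))
print("ring",c([(330,166)],.055))
print("tip px check",c([(320,293),(320,300)],st["position"][2]))
E
```

```text
corners [[0.4682, 0.2241, 0.037], [0.5399, 0.2381, 0.037], [0.4834, 0.126, 0.037], [0.5635, 0.1417, 0.037]]
wid,len 0.07306374565781129 0.08158582474714168 0.09921097638161547
ang 101.24765017648083
rib [[0.4946, 0.1713, 0.043], [0.5361, 0.179, 0.043]] [0.51537205 0.1751713  0.043     ] 0.04216354796619466
blocks [[0.4612, 0.2443, 0.042], [0.5393, 0.2599, 0.042]] 101.36296620740653
guide 101.04737517076423
guide 101.54302469195352
ring [[0.50957645 0.20570808 0.055     ]]
tip px check [[0.5094922  0.17285921 0.1807559 ]
 [0.50999083 0.17017716 0.1807559 ]]
```

```bash
python3 -c "
from h import *
goto([.518,.1617,.045],101.2)"
```

```text
t 1.9 pos [0.5108 0.1642 0.1812] F [-0.2  0.4 -0.5] w -0.00015752117994169448
dp [0.0067 0.0039 0.1362] rot [-0.0007  0.001  -0.0119]
```

>>> arm_command(dp=[[0.0067,0.0039,0.03],[0.0067,0.0039,0.06],[0.0067,0.0039,0.09],[0.0067,0.0039,0.115],[0.0067,0.0039,0.13],[0.0067,0.0039,0.136],[0.0067,0.0039,0.136],[0.0067,0.0039,0.136]], rot=[[0,0,-0.012],[0,0,-0.012],[0,0,-0.012],[0,0,-0.012],[0,0,-0.012],[0,0,-0.012],[0,0,-0.012],[0,0,-0.012]], gripper=[-1,-1,-1,-1,-1,-1,-1,-1])

```text
time: 2.57
position: [0.5184, 0.1609, 0.0462]
tcp_rot: [-0.0, 0.995, 0.097, -0.0]
force: [-0.6, 0.5, 0.4]
grip_width: 0.0001
```

```bash
python3 - <<'E'
from h import *
im=vision.snapshot("wrist")[:,:,::-1]; cv2.imwrite("pics/w2.png",im)
goto([.518,.1617,.030],101.2)
E
```

```text
t 2.6167 pos [0.5187 0.1612 0.0466] F [-0.4  0.   1.2] w 0.000151217140357119
dp [-0.0006 -0.0007  0.0166] rot [-0.0006 -0.001  -0.0009]
```

View pics/w2.png

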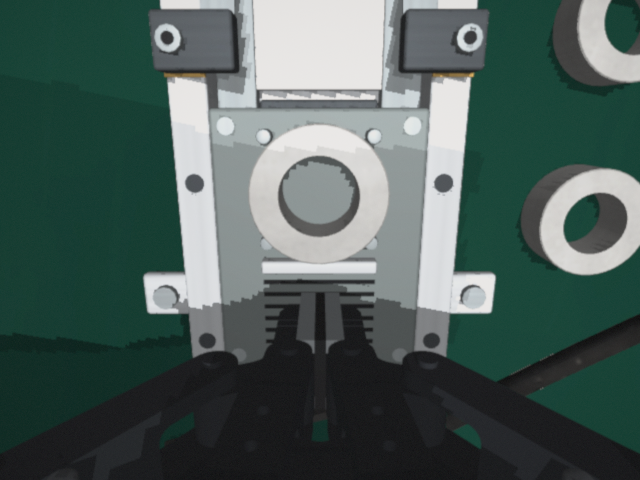

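The fingers are on the centre line (column 320; the rib spans 262–377), over the deck just behind the rib at row ≈268. Now I'll press.

>>> arm_command(dp=[[0,0,0.006],[0,0,0.009],[0,0,0.012],[0,0,0.014],[0,0,0.016],[0,0,0.017],[0,0,0.017]], rot=[[0,0,0],[0,0,0],[0,0,0],[0,0,0],[0,0,0],[0,0,0],[0,0,0]], gripper=[-1,-1,-1,-1,-1,-1,-1])

```text
time: 3.2
position: [0.5193, 0.1611, 0.0303]
tcp_rot: [-0.0, 0.995, 0.097, 0.001]
force: [-0.2, -2.1, 8.0]
grip_width: -0.0002
```

>>> arm_command(dp=[[0,0,0.002],[0,0,0.004],[0,0,0.004],[0,0,0.004]], rot=[[0,0,0],[0,0,0],[0,0,0],[0,0,0]], gripper=[-1,-1,-1,-1])

```text
time: 3.53
position: [0.5205, 0.1614, 0.0299]
tcp_rot: [-0.0, 0.995, 0.097, 0.004]
force: [-9.8, -2.6, 39.2]
grip_width: 0.0002
```

>>> arm_command(dp=[[0,-0.004,0.003],[0,-0.008,0.003],[0,-0.013,0.003],[0,-0.018,0.003],[0,-0.023,0.003],[0,-0.028,0.003],[0,-0.033,0.003],[0,-0.038,0.003],[0,-0.043,0.003],[0,-0.048,0.003],[0,-0.048,0.003]], rot=[[0,0,0],[0,0,0],[0,0,0],[0,0,0],[0,0,0],[0,0,0],[0,0,0],[0,0,0],[0,0,0],[0,0,0],[0,0,0]], gripper=[-1,-1,-1,-1,-1,-1,-1,-1,-1,-1,-1])

```text
time: 4.45
position: [0.5123, 0.2084, 0.0299]
tcp_rot: [0.001, 0.995, 0.097, 0.006]
force: [-6.6, -6.0, 33.7]
grip_width: -0.0002
```

```bash
python3 - <<'E'
from h import *
im=vision.snapshot("wrist")[:,:,::-1]; cv2.imwrite("pics/w3.png",im)
u=np.array([-.194,.981]); p=np.array([.5154,.1752])-.008*0
goto([.5154-.194*.1,.1752+.981*.1-.011,.030],101.2)
E
```

```text
t 4.5 pos [0.5122 0.2084 0.0299] F [-7.6 -5.3 32.5] w -0.00016174242979771498
dp [-0.0055 -0.056  -0.0003] rot [ 0.002  -0.0116 -0.0001]
```

View pics/w3.png

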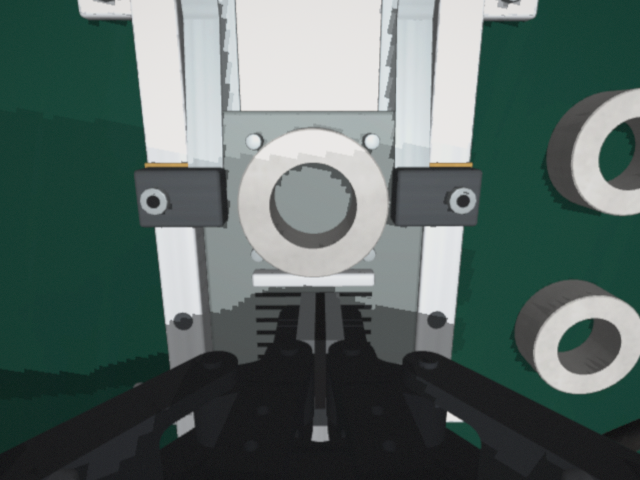

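The carrier is down and about 47 mm further on. Its nose is past the blocks and under the leaves, the ring is seated, and the fingers sit a little right of centre, so I'll trim that as I push on.

>>> arm_command(dp=[[0,-0.005,0.003],[-0.001,-0.01,0.003],[-0.001,-0.015,0.003],[-0.002,-0.02,0.003],[-0.002,-0.025,0.003],[-0.003,-0.03,0.003],[-0.003,-0.035,0.003],[-0.003,-0.04,0.003],[-0.003,-0.045,0.003],[-0.003,-0.05,0.003],[-0.003,-0.053,0.003]], rot=[[0,0,0],[0,0,0],[0,0,0],[0,0,0],[0,0,0],[0,0,0],[0,0,0],[0,0,0],[0,0,0],[0,0,0],[0,0,0]], gripper=[-1,-1,-1,-1,-1,-1,-1,-1,-1,-1,-1])

```text
time: 5.42
position: [0.502, 0.26, 0.03]
tcp_rot: [0.001, 0.995, 0.097, 0.01]
force: [1.2, -7.7, 25.0]
grip_width: -0.0001
```

>>> arm_command(dp=[[0,-0.003,0.002],[0,-0.006,0.002],[0,-0.009,0.002],[0,-0.011,0.002],[0,-0.013,0.002],[0,-0.014,0.002],[0,-0.014,0.002]], rot=[[0,0,0],[0,0,0],[0,0,0],[0,0,0],[0,0,0],[0,0,0],[0,0,0]], gripper=[-1,-1,-1,-1,-1,-1,-1])

```text
time: 6.0
position: [0.5009, 0.273, 0.03]
tcp_rot: [0.002, 0.995, 0.097, 0.012]
force: [-0.4, -9.1, 20.8]
grip_width: -0.0002
```

```bash
python3 - <<'E'
from h import *
im=vision.snapshot("wrist")[:,:,::-1]; cv2.imwrite("pics/w4.png",im)
goto([.5,.27,.03],101.2)
E
```

```text
t 6.05 pos [0.5008 0.273  0.03  ] F [-0.8 -8.8 20. ] w -0.0001091155695113534
dp [-0.0014  0.0028  0.    ] rot [ 0.0059 -0.023  -0.0013]
```

View pics/w4.png

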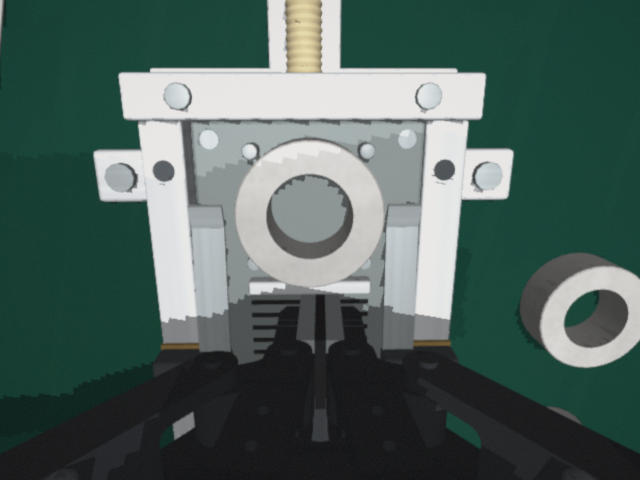

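The nose is at or close to the stop face (row ≈120), the leaves lie over the carrier and the ring is seated. The forward force is still low, so I'll push on until it clearly rises.

>>> arm_command(dp=[[0,-0.002,0.002],[0,-0.004,0.002],[0,-0.006,0.002],[0,-0.007,0.002],[0,-0.007,0.002]], rot=[[0,0,0],[0,0,0],[0,0,0],[0,0,0],[0,0,0]], gripper=[-1,-1,-1,-1,-1])

```text
time: 6.47
position: [0.5009, 0.2735, 0.03]
tcp_rot: [0.009, 0.995, 0.095, 0.013]
force: [-1.2, -38.0, 28.1]
grip_width: 0.0001
```

It is firmly against the stop (38 N forward, no further motion). I'll relax the push, then lift straight off.

>>> arm_command(dp=[[0,0,0.001],[0,0,0.001],[0,0,0],[0,0.0005,-0.004],[0,0.001,-0.01],[0,0.001,-0.02],[0,0.001,-0.035],[0,0.001,-0.055],[0,0.001,-0.085],[0,0.001,-0.11],[0,0.001,-0.13],[0,0.001,-0.13]], rot=[[0,0,0],[0,0,0],[0,0,0],[0,0,0],[0,0,0],[0,0,0],[0,0,0],[0,0,0],[0,0,0],[0,0,0],[0,0,0],[0,0,0]], gripper=[-1,-1,-1,-1,-1,-1,-1,-1,-1,-1,-1,-1])

```text
time: 7.47
position: [0.4989, 0.2754, 0.1651]
tcp_rot: [0.008, 0.995, 0.095, 0.017]
force: [0.1, -0.5, 0.1]
grip_width: 0.0004
```

```bash
python3 - <<'E'
from h import *
st=manip.state(); im=vision.snapshot("wrist")[:,:,::-1]; cv2.imwrite("pics/w5.png",im)
import pickle; pickle.dump(st,open("st5.pkl","wb"))
goto([.5,.27,.16],101.2)
E
```

```text
t 7.5167 pos [0.4983 0.2751 0.1628] F [ 0.4 -0.9 -0.2] w -6.437677879716312e-05
dp [0.0006 0.0053 0.003 ] rot [ 0.0186 -0.0291 -0.0052]
```

View pics/w5.png

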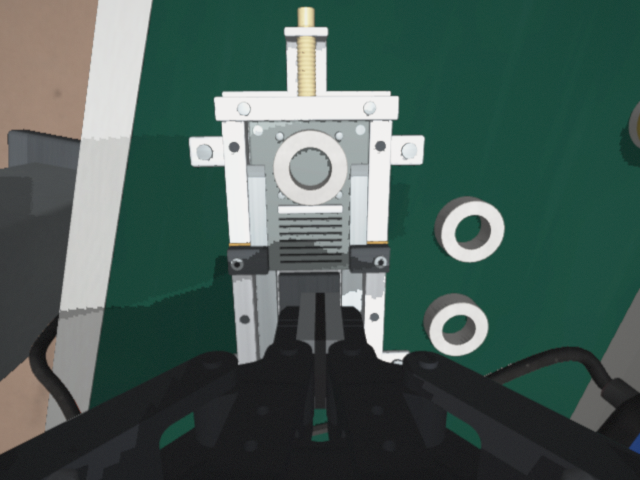

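The carrier is against the stop (nose row ≈121, stop edge ≈120), with the ring at (310,168) and the rib at (310,209). I'll check the numbers and look at the pad from the fixed camera.

```bash
python3 - <<'E'
from h import *
import pickle; st=pickle.load(open("st5.pkl","rb")); c=lambda p,z:cast("wrist",p,z,st)
nose=c([(310,122)],.030)[0]; stop=c([(307,120)],.034)[0]; rib=c([(310,212)],.036)[0]; b=c([(248,263),(371,262)],.042).mean(0); ring=c([(310,168)],.048)[0]
u=np.array([-.194,.981,0])
print("gap",(stop-nose)@u,"rib->stop",(stop-rib)@u,"(home .058) ring->rib",(ring-rib)@u, "rib dock x",(rib-b)@u+.017)
a=vision.snapshot("top")[190:330,150:390,::-1]; s=vision.snapshot("scene")[240:390,230:380,::-1]
a=cv2.resize(a,(780,455),interpolation=2)[:, 0:400]; s=cv2.resize(s,(400,400),interpolation=2)
o=np.zeros((455,800,3),np.uint8); o[:,:400]=cv2.resize(vision.snapshot("top")[190:330,180:330,::-1],(400,373),interpolation=2)[:455] if 0 else 0
t=cv2.resize(vision.snapshot("top")[200:320,190:340,::-1],(400,320),interpolation=2); o[:320,:400]=t; o[:400,400:]=s
cv2.imwrite("pics/f.png",o)
E
```

```text
gap 0.001294103548654782 rib->stop 0.05741814139552395 (home .058) ring->rib 0.029891109348916294 rib dock x 0.04958941466109999
```

View pics/f.png

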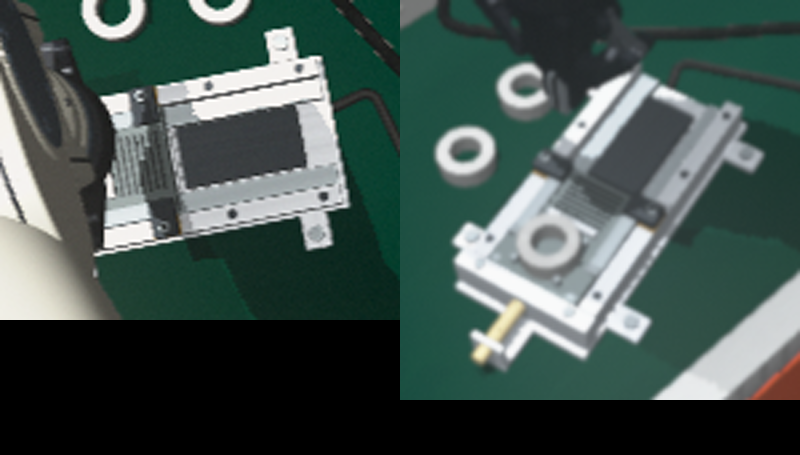

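```bash
python3 -c "
from h import *
s=manip.state();print(s['time'],s['force'],abs(s['qd']).max()); print(manip.close_job())"
```

```text
7.6667 [-0.31761332  1.13121055 -0.11008608] 0.010544829618554326
the job is handed in; nothing more can be done
None
```

I pressed the carrier down onto the ledges with closed fingertips at about 39 N, then slid it under both leaf springs, still pressing. I stopped when it was firmly against the end stop: 38 N forward with no further motion. I then lifted the hand straight off and handed the job in at 7.7 s.

**Last checks (passed):**
- **Home position:** the rib's rear face measured 57.4 mm from the stop face, against 58 mm expected at home. The nose gap came out at about 1.3 mm, inside the 3.5 mm limit, with camera calibration good to about 2 mm.
- **Ring:** it sits in its nest, about 30 mm ahead of the rib, the same as at the start.
- **Leaf springs and pad:** both leaves lie on the carrier and the whole pad is exposed behind it. I judged this from the pictures only and did not measure the pad height or the leaf bend.
- **Bystanders:** the ones I could see in the last pictures (the two rings and the hex key) look unmoved. I did not measure them, and the flange and tin were outside those pictures, though nothing went near them.
- **Hand:** clear of everything, 0.16 m above the bench with no contact force.

**Disagreement:** the rib's position measured from the clamp blocks came out at 49.6 mm, against 48 mm expected. That 1.6 mm difference is within camera accuracy.

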